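Lock the sample rack into its transport tray

TASK

Secure the sample rack for transport: slide the grey rack of tubes along its metal tray until it is fully home against the back stop, and only then swing the steel retaining bar closed across its front until the bar's end rests fully in the forked catch. Finally take the locking pin out of its white holder block and put it down through the catch and the bar until its black knob sits on the catch. Keep the rack flat on the tray, and leave the other things on the bench where they are.

Things in the scene. Friction and masses are not known exactly. Their poses are not given: they have to be found in the camera images.
- tray: aluminium tray fixed to the bench. Origin on the bench, mid-width, under the closed bar. x points inwards (the way the rack slides, away from the robot), y left, z up. Floor 4 mm thick, x -105 to 142 mm; side rails' inner faces y = +-47, tops z = 22; back stop face x = 134, 44 high. Beside x = 0: pivot block left (y 52 to 96, up to z 59), catch right (y -53 to -105, up to z 60)
- rack_center (a point): centre of the loose grey tube rack in the tray: 118 mm along x, 88 wide, 60 high, about 0.5 kg; capped tubes fast in it, up to 86 mm above its underside. x axis along the tray. Starts part-way out towards the robot; fully home (on the back stop) this point is at tray x = 75 mm and the rack's front face at x = 16 mm
- bar (a joint): angle of the steel retaining bar about its upright pivot, rad: 0 = closed on its stop, lying along the tray's -y with its end in the catch; 1.57 = pointing out along the tray's -x; more = further out to the left, up to 2.6. Stiff hinge: about 1 N at mid-length moves it and it stays where left
- bar_pivot (a point): the bar's pivot axis at the bar's mid-height: tray x = 0, y = 70, z = 45.5 mm; axes as the tray's, they do not turn with the bar. Bar 10 mm thick (z 40.5 to 50.5), 16 wide, reaching 160 mm from the pivot; the last 36 mm is a 34 mm wide eye with an 18 mm square hole centred 142 mm from the pivot
- catch (a point): centre of the catch's hole at its top face: tray x = 0, y = -72, z = 60 mm; axes as the tray's. A fork of two level plates 38 x 38 mm (z 31 to 38 and 53 to 60), open towards the robot and the tray's middle, a 16 mm square hole down through both; the closed bar's eye lies between them, hole over hole
- holder: white plastic block 70 x 70 x 50 mm fixed to the bench, in which the pin stands at the start in a 16 mm square hole; origin at the centre of its underside
- pin_center (a point): centre (half-way up) of the upright loose locking pin, 81 mm long, z up: lower 45 mm a steel shank 11 mm thick with tapered foot, upper 36 mm a round black knob 28 mm thick (4.5 to 40.5 mm above this point), 80 g. The knob rests on the holder's top at first, on the catch's top when fully in (this point then 55.5 mm above the bench)
- spare_rack: green tube rack, 200 x 100 x 60 mm, half full of capped tubes; bystander; origin at the centre of its underside
- empty_rack: empty grey tube rack, 160 x 88 x 60 mm, beyond the tray; bystander; origin at the centre of its underside
- jar: lidded specimen jar, 64 mm diameter, 70 mm high; bystander; origin at the centre of its underside
- tip_box: box of pipette tips with clear lid, 120 x 85 x 70 mm; bystander; origin at the centre of its underside
- marker: marker pen lying flat, 140 mm long, 16 mm thick; bystander; origin under its middle, x along the pen
- sanitiser: bottle, 60 mm diameter, 130 mm high; bystander; origin at the centre of its underside

How it is judged:
By the outcome, as a careful person would: the job done as asked, in the order asked, and still so for the second after the job is handed in, with the robot touching nothing.
It also fails if it takes over 67 s, if anything falls off the work surface, if the arm or the gripper's body presses on something with over 40 N, if the wrist force passes 120 N, or if a joint passes its speed limit or range.

ROBOT

A 6-joint arm with a two-finger parallel gripper is mounted at the origin on the work surface. World frame = base frame: x ahead of the robot, y to its left, z up, the work surface at z = 0. Lengths are in m, angles in rad, forces in N, time in s.
With the tool pointing down it reaches from about 0.375 to 0.975 m from the base axis. Payload 3.8 kg.
Tool frame: the origin (TCP) lies between the finger pads; the fingertips stand 25 mm ahead of it and the grasp point (between the pads) lies 6 mm ahead of it (robot.nose_length is the distance from the TCP to the fingertips, in m); z points along the fingers, y is the line along which they close (so a half turn about z gives the same grasp; the last joint's range is limited). The gripper opens to 88 mm and grips with 3 to 60 N. Pads are 18 mm wide; open, the fingers measure 123 mm over their backs; the gripper's body (75 mm by 187 mm) begins 45 mm behind the grasp point.
Start: joints at [1.134, 0.264, 1.604, -0, 1.274, -0.037], TCP at [0.263, 0.622, 0.264] pointing down, gripper open.
Joint ranges: [-2.63, 2.63], [-0.94, 2.18], [0.31, 2.57], [-1.31, 4.45], [0, 2.66], [-2.55, 2.55]. Speed limits (rad/s): [2.57, 2.57, 3.14, 3.14, 3.14, 3.14].

INTERFACE

Orientations are given as a rotation vector (axis times angle).
In Python, from station import robot gives the robot as it stands.
- The arm moves only by the shell command python3 -m jog 'ROWS'. ROWS is a JSON object of lists of equal length, an entry for each row: "claw": the closure, from 0 (fully open) to 1 (shut); "translation": the shift along the world's x, y, z in mm, a list of three; "turn": the turn about the world's z in degrees. In form: {"claw": [claw, ...], "translation": [[tx, ty, tz], ...], "turn": [turn, ...]}. A call has 1 to 20 rows; each row is the pose to reach, as a shift and turn from the pose commanded when the call began; what a row does not reach only later rows make up. A row lasts 1/12 s, in which the tool goes at most 41.7 mm and 7.16 degrees, less where a joint would pass 70% of its speed; a pose out of reach is approached as far as the arm can. A call with a gripper value outside its range is refused whole. The fingers move at their own pace and stop on an object; the grip force is fixed at half the most. Time passes only in rows, so rows that repeat a pose let the fingers close. It gives the time, the measured TCP pose, the force, the opening and the grip force at its end, in the units of the state.
- robot.sense(): the state, without advancing time (a new reading comes with each control period).
- robot.snapshot(name): name is "scene" or "side" or "wrist"; returns (picture, depth): 420x560x3 uint8, red, green, blue; 420x560 float32, m along the optical axis (not along the pixel's ray), 0 where there is no reading.
- robot.camera_model(name): a dict with "K" (3x3 intrinsics, pixels), "pose" (4x4, takes a point from camera to world coordinates). Camera axes: x right, y down, z forward; pixel columns grow to the right and rows downward; lengths in m; the calibration is good to about 2 mm. A picture is of the moment at which its call begins: read the wrist's pose just before it. camera_model takes no time and is no camera call; for the wrist camera it gives the pose at the moment of the call.
- robot.finish_job(): hands the job in; it is judged then, once.
The state is a dict: "time_s": time; "joints": joint angles; "qd": joint speeds; "effort": joint torques, N m; "ee_pos": TCP position; "ee_rot": TCP orientation; "wrist_force": force on the tool from outside, world axes, zero at the start; "torque": the same for the moment, N m; "finger_gap": finger opening in m; "finger_force": force on a finger pad.
Only numpy, scipy, OpenCV 4.12 (cv2) and the standard library are available. Lean on these libraries where they do the work, as an engineer would, in place of code of your own. Each camera call takes 0.05 s, during which the arm holds its last target. There are 200 camera calls.

## Working session

There is one attempt and no reset: what is moved stays moved. The work goes in short steps, Python scripts to look and compute and a shell command to move; the robot and the scene stay as the last step left them, time stands still between calls to the robot, and variables do not carry over. Pictures are saved under pics/ and viewed, at most 13 in all, crops included, and the job is handed in when it is done.

```bash
mkdir -p pics; ls
cat > h.py <<'E'
import numpy as np, cv2
from station import robot
def snap(n,tag):
    m=robot.camera_model(n); p,d=robot.snapshot(n)
    cv2.imwrite(f'pics/{tag}.png',p[:,:,::-1]); np.savez(f'pics/{tag}.npz',p=p,d=d,K=m['K'],T=m['pose'])
def cloud(tag):
    f=np.load(f'pics/{tag}.npz');d=f['d'];K=f['K'];T=np.array(f['T'])
    v,u=np.mgrid[:d.shape[0],:d.shape[1]]
    P=np.stack([(u-K[0][2])/K[0][0]*d,(v-K[1][2])/K[1][1]*d,d],-1)@T[:3,:3].T+T[:3,3]
    P[d==0]=np.nan
    return P,f['p']
E
python3 - <<'E'
from h import *
snap('scene','s0');snap('side','d0')
for n in('scene','side'):print(np.round(robot.camera_model(n)['pose'],3))
E
```

```text
pics
[[-0.013  0.813 -0.582  1.331]
 [ 1.     0.003 -0.019  0.026]
 [-0.013 -0.582 -0.813  1.126]
 [ 0.     0.     0.     1.   ]]
[[-0.989 -0.092  0.113  0.391]
 [-0.146  0.62  -0.771  1.24 ]
 [ 0.    -0.779 -0.627  1.071]
 [ 0.     0.     0.     1.   ]]
```

View pics/s0.png

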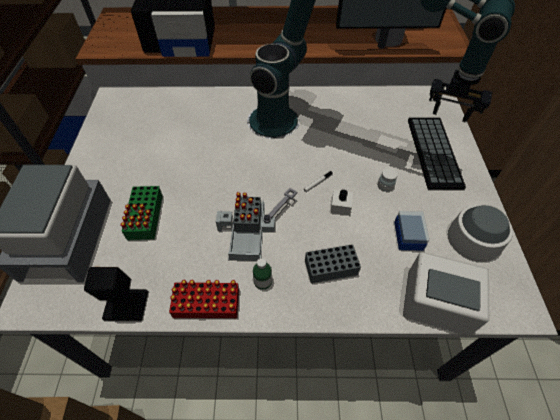

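View pics/d0.png

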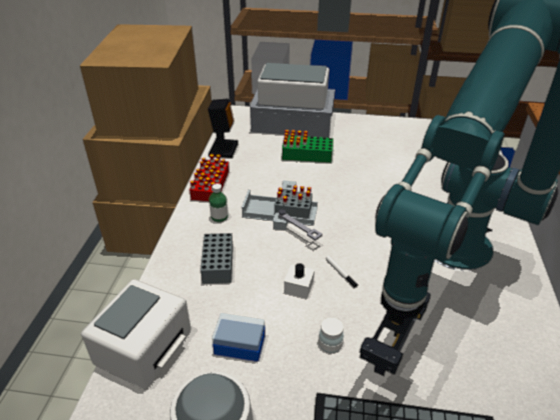

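Run:
```python
from h import *
P,p=cloud('s0')
for n,(u,v) in dict(pin=(343,194),holder=(341,205),rackfront=(247,198),rackback=(245,222),catch=(224,221),pivot=(268,222),eye=(291,194),stop=(245,257)).items(): print(n,np.round(P[v,u],3))
cv2.imwrite('pics/s0c.png',cv2.resize(p[165:275,200:360,::-1],None,fx=5,fy=5,interpolation=cv2.INTER_CUBIC))
s=robot.sense();print(s['ee_pos'],s['ee_rot'],s['wrist_force'],s['finger_gap'],s['time_s'],robot.nose_length)
T=robot.camera_model('wrist');print(np.round(T['pose'],3),T['K'])
```

```text
pin [0.489 0.252 0.084]
holder [0.512 0.247 0.049]
rackfront [ 0.492 -0.086  0.063]
rackback [ 0.598 -0.087  0.067]
catch [ 0.59  -0.16   0.061]
pivot [ 0.581 -0.01   0.043]
eye [ 0.422  0.074 -0.001]
stop [ 0.71  -0.084  0.026]
[0.26249252 0.62122879 0.26253036] [-0.62368021 -3.07860595  0.00309433] [ 0.41041847 -0.69758182 -0.65356827] 0.08801682701686103 0.1 0.025
[[ 0.391  0.89   0.235  0.201]
 [ 0.92  -0.377 -0.102  0.646]
 [-0.002  0.256 -0.967  0.383]
 [ 0.     0.     0.     1.   ]] [[336.4941496    0.         282.49886125]
 [  0.         336.4941496  203.73745652]
 [  0.           0.           1.        ]]
```

View pics/s0c.png

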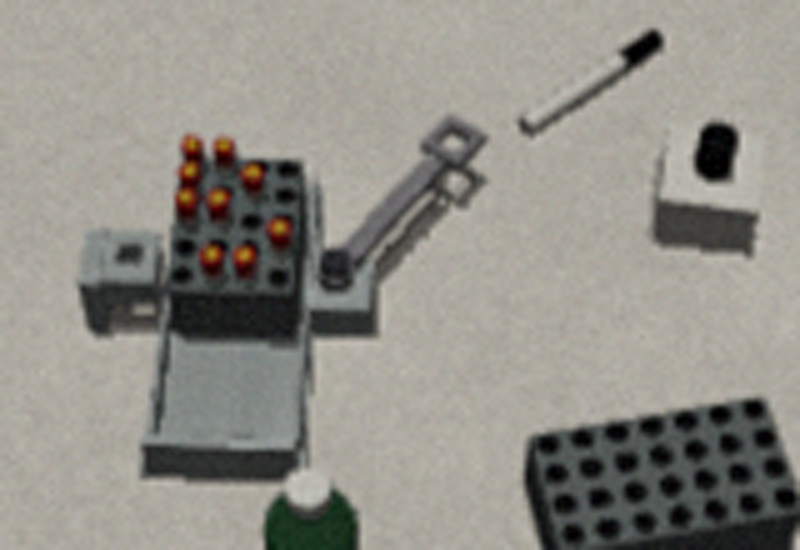

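The crop shows the rack part-way out, the catch hole at (128,253), the open bar's eye at (455,143) and the pin's knob at (717,150). I'll look at all of it from above with the wrist camera.

```bash
python3 -m jog '{"claw":[0,0,0,0,0,0,0,0,0,0,0,0,0,0,0,0,0,0,0,0],"translation":[[190,-570,90],[190,-570,90],[190,-570,90],[190,-570,90],[190,-570,90],[190,-570,90],[190,-570,90],[190,-570,90],[190,-570,90],[190,-570,90],[190,-570,90],[190,-570,90],[190,-570,90],[190,-570,90],[190,-570,90],[190,-570,90],[190,-570,90],[190,-570,90],[190,-570,90],[190,-570,90]],"turn":[23,23,23,23,23,23,23,23,23,23,23,23,23,23,23,23,23,23,23,23]}'
python3 - <<'E'
from h import *
snap('wrist','w1'); P,p=cloud('w1'); cv2.imwrite('pics/w1b.png',cv2.resize(p[:,:,::-1],(800,600),interpolation=cv2.INTER_CUBIC))
s=robot.sense();print(s['ee_pos'],s['ee_rot'],s['joints'],s['time_s'])
E
```

```text
time_s: 1.77
ee_pos: [0.4522, 0.053, 0.3532]
ee_rot: [0.006, -3.141, -0.0]
wrist_force: [-0.1, -0.4, -0.3]
finger_gap: 0.0879
finger_force: 0.0
[0.45228533 0.05292736 0.35331958] [ 5.91000063e-03 -3.14091716e+00 -2.59746966e-04] [ 6.16421048e-02 -2.06528703e-01  1.92434100e+00  2.07327733e-04
  1.42443921e+00 -1.51294775e+00] 1.8167
```

View pics/w1b.png

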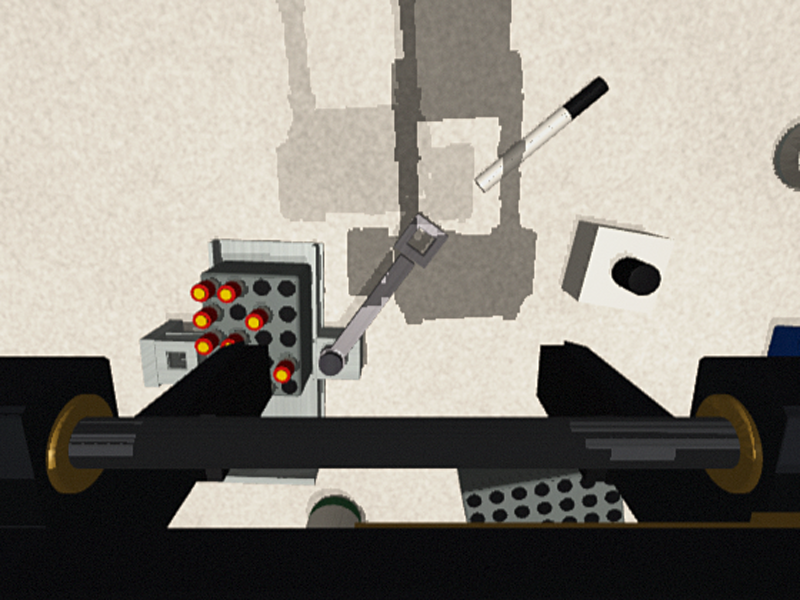

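The view shows the catch hole at (176,359), pivot cap at (331,360), eye hole at (423,238), knob top at (644,278), and the rack spanning (205–308, 262–395).

Run:
```python
from h import *
P,p=cloud('w1');f=np.load('pics/w1.npz');K=f['K'];T=f['T']
def ray(u,v,z):
    d=T[:3,:3]@np.array([(u/1.42857-K[0,2])/K[0,0],(v/1.42857-K[1,2])/K[1,1],1]);return T[:3,3]+d*(z-T[2,3])/d[2]
for n,u,v,z in[('catch',176,359,.060),('eye',423,238,.0505),('pivot',331,360,.06),('knob',644,278,.0855)]:
    print(n,np.round(ray(u,v,z),4),np.round(P[int(v/1.4286),int(u/1.4286)],4))
# pixel windows (in 560x420)
def seg(n,u0,u1,v0,v1,z0,z1):
    W=P[v0:v1,u0:u1].reshape(-1,3);m=(W[:,2]>z0)&(W[:,2]<z1);Q=W[m]
    r=cv2.minAreaRect((Q[:,:2]*1000).astype(np.float32));print(n,len(Q),np.round(np.median(Q[:,2]),4),'c',np.round(r[0],1),np.round(r[1],1),round(r[2],2))
    return Q
seg('knob',415,480,170,220,.078,.095)
seg('holder',390,480,150,220,.045,.054)
seg('catch',95,136,225,275,.054,.066)
seg('bar',225,320,145,262,.045,.055)
seg('cap',218,245,235,270,.0565,.08)
seg('rack',135,222,175,285,.060,.068)
seg('rail',140,230,160,180,.018,.026)
```

```text
catch [ 0.5602 -0.1583  0.06  ] [ 0.5688 -0.1694  0.0385]
eye [0.4486 0.0693 0.0505] [ 0.4554  0.0713 -0.0006]
pivot [ 0.5609 -0.0149  0.06  ] [ 0.56   -0.0159  0.0589]
knob [0.4764 0.2518 0.0855] [0.4757 0.2509 0.0853]
knob 466 0.0854 c [477.4 251.8] [27.4 27. ] 8.36
holder 2304 0.0497 c [477.9 252.6] [72.2 70.1] 80.34
catch 1016 0.0596 c [ 564.6 -166.7] [50.1 48.5] 87.07
bar 1663 0.0502 c [502.4  29.6] [ 34.  163.1] 53.73
cap 210 0.0586 c [565.6 -16.8] [21.3 21.7] 70.91
rack 3151 0.0638 c [535.8 -92. ] [100.5 117.3] 88.12
rail 68 0.0216 c [465.6 -83.2] [102.   13.9] 87.96
```

```bash
python3 -m jog '{"claw":[0,0,0,0,0,0,0,0,0],"translation":[[150,-145,-130],[150,-145,-130],[150,-145,-130],[150,-145,-130],[150,-145,-130],[150,-145,-130],[150,-145,-130],[150,-145,-130],[150,-145,-130]],"turn":[-2,-2,-2,-2,-2,-2,-2,-2,-2]}'
python3 - <<'E'
from h import *
snap('wrist','w2'); P,p=cloud('w2'); cv2.imwrite('pics/w2b.png',cv2.resize(p[:,:,::-1],(800,600),interpolation=cv2.INTER_CUBIC))
E
```

```text
time_s: 2.57
ee_pos: [0.6025, -0.0921, 0.2236]
ee_rot: [-0.051, -3.14, -0.001]
wrist_force: [-0.3, 0.1, 0.7]
finger_gap: 0.0879
finger_force: 0.0
```

View pics/w2b.png

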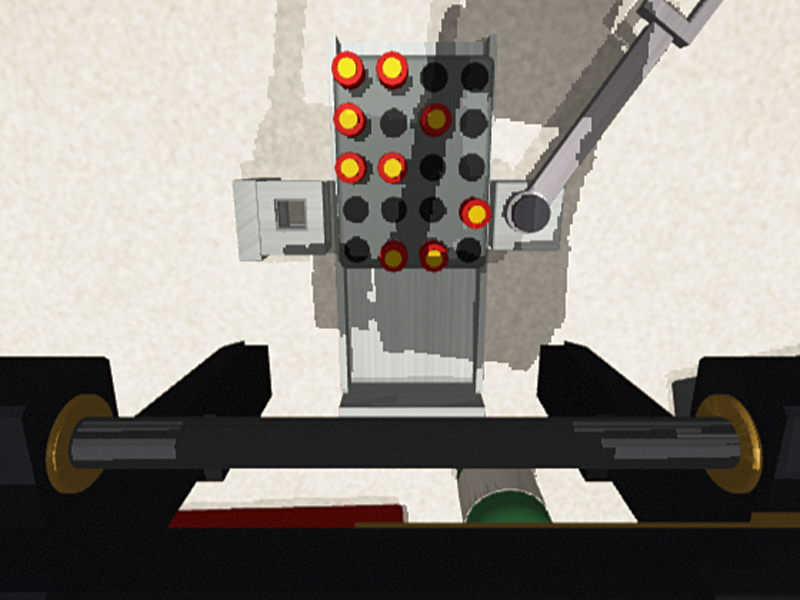

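The catch hole is at (291,214), the pivot cap at (530,212), the rack's front edge at v≈56, and the tray is square to the image.

Run:
```python
from h import *
P,p=cloud('w2');f=np.load('pics/w2.npz');K=f['K'];T=f['T']
def ray(u,v,z):
    d=T[:3,:3]@np.array([(u/1.42857-K[0,2])/K[0,0],(v/1.42857-K[1,2])/K[1,1],1]);return T[:3,3]+d*(z-T[2,3])/d[2]
for n,u,v,z in[('catch',291,214,.060),('pivot',530,212,.0586),('rackFL',337,57,.064),('rackFR',494,57,.064),('rackBL',341,266,.064),('rackBR',487,266,.064),('stopL',343,394,.044),('stopR',484,393,.044)]:
    print(n,np.round(ray(u,v,z),4))
def seg(n,u0,u1,v0,v1,z0,z1):
    W=P[v0:v1,u0:u1].reshape(-1,3);m=(W[:,2]>z0)&(W[:,2]<z1);Q=W[m]
    r=cv2.minAreaRect((Q[:,:2]*1000).astype(np.float32));print(n,len(Q),np.round(np.median(Q[:,2]),4),'c',np.round(r[0],1),np.round(r[1],1),round(r[2],2))
seg('catch',160,231,120,187,.056,.064)
seg('cap',345,395,125,165,.0555,.07)
seg('pivblk',340,400,120,180,.04,.07)
seg('rack',225,352,30,200,.061,.067)
```

```text
catch [ 0.5616 -0.1577  0.06  ]
pivot [ 0.5654 -0.0171  0.0586]
rackFL [ 0.479  -0.1244  0.064 ]
rackFR [ 0.4819 -0.0404  0.064 ]
rackBL [ 0.5929 -0.1299  0.064 ]
rackBR [ 0.5959 -0.043   0.064 ]
stopL [ 0.6864 -0.1374  0.044 ]
stopR [ 0.689  -0.0408  0.044 ]
catch 2914 0.0597 c [ 565.5 -165.5] [52.7 47.2] 88.01
cap 553 0.0588 c [566.3 -16.4] [21.8 21.3] 47.03
pivblk 1259 0.0541 c [563.4 -18.6] [52.7 42.3] 87.85
rack 12281 0.0639 c [536.9 -90.8] [ 97.7 117.3] 88.01
```

```bash
python3 -m jog '{"claw":[0.48,0.48,0.48,0.48,0.48,0.48,0.48,0.48,0.48,0.48,0.48],"translation":[[-163,10,-30],[-163,10,-30],[-163,10,-30],[-163,10,-30],[-163,10,-30],[-163,10,-163],[-163,10,-163],[-163,10,-163],[-163,10,-163],[-163,10,-163],[-163,10,-163]],"turn":[0,0,0,0,0,0,0,0,0,0,0]}'
```

```text
time_s: 3.53
ee_pos: [0.4408, -0.0829, 0.0625]
ee_rot: [0.051, 3.139, -0.001]
wrist_force: [0.4, -0.6, 0.4]
finger_gap: 0.0458
finger_force: 0.0
```

```bash
python3 -m jog '{"claw":[0.48,0.48,0.48,0.48,0.48,0.48,0.48,0.48,0.48,0.48,0.48,0.48,0.48,0.48,0.48,0.48,0.48],"translation":[[18,-0.6,0],[24,-0.8,0],[29,-1,0],[34,-1.2,0],[40,-1.4,0],[46,-1.6,0],[52,-1.8,0],[59,-2,0],[66,-2.3,0],[73,-2.6,0],[80,-2.8,0],[87,-3,0],[94,-3.3,0],[101,-3.5,0],[107,-3.7,0],[112,-3.9,0],[116,-4,0]],"turn":[0,0,0,0,0,0,0,0,0,0,0,0,0,0,0,0,0]}'
```

```text
time_s: 4.95
ee_pos: [0.556, -0.0873, 0.0611]
ee_rot: [-0.052, -3.141, 0.0]
wrist_force: [-5.8, -0.4, 3.9]
finger_gap: 0.0455
finger_force: 2.4
```

```bash
python3 -m jog '{"claw":[0.48,0.48,0.48,0.48,0.48,0.48],"translation":[[4,-0.1,0],[7,-0.2,0],[10,-0.3,0],[12,-0.4,0],[14,-0.5,0],[14,-0.5,0]],"turn":[0,0,0,0,0,0]}'
```

```text
time_s: 5.45
ee_pos: [0.5704, -0.0878, 0.0606]
ee_rot: [0.052, 3.14, -0.0]
wrist_force: [-1.7, 0.2, 2.2]
finger_gap: 0.0458
finger_force: 1.0
```

```bash
python3 -m jog '{"claw":[0.48,0.48,0.48,0.48],"translation":[[2,-0.1,0],[4,-0.1,0],[5,-0.2,0],[5,-0.2,0]],"turn":[0,0,0,0]}'; python3 -m jog '{"claw":[0.48,0.48,0.48,0.48],"translation":[[2,-0.1,0],[3,-0.1,0],[4,-0.1,0],[4,-0.1,0]],"turn":[0,0,0,0]}'
```

```text
time_s: 5.78
ee_pos: [0.5711, -0.0877, 0.0603]
ee_rot: [-0.052, -3.133, -0.001]
wrist_force: [-14.5, -0.2, 11.5]
finger_gap: 0.0458
finger_force: 7.4
time_s: 6.12
ee_pos: [0.5712, -0.0877, 0.0603]
ee_rot: [-0.051, -3.124, -0.002]
wrist_force: [-27.3, -0.5, 23.4]
finger_gap: 0.0457
finger_force: 13.7
```

The rack is home: at 571 mm the force rises with no further travel. Now the bar waypoints.

```bash
python3 - <<'E'
from h import *
a=np.radians(-2);R=np.array([[np.cos(a),-np.sin(a)],[np.sin(a),np.cos(a)]])
pv=np.array([565.8,-16.7]);r=95
def w(th,g=0):
    u=np.array([-np.sin(th),-np.cos(th)]);t=np.array([np.cos(th),-np.sin(th)])
    return pv+R@(r*u-t*(8+g+9*abs(np.cos(th))+17.5*abs(np.sin(th))))
print('start',w(2.2,20).round(1),w(2.2).round(1))
s=w(2.2,20)
for th in np.arange(2.2,-0.15,-.1):print(round(th,2),(w(th)-s).round(0))
E
python3 -m jog '{"claw":[0.48,0.48,1,1,1,1,1,1,1,1,1,1],"translation":[[-20,0.7,0],[-45,1.5,0],[-60,1.5,40],[-60,1.5,70],[-60,30,70],[-62,65,70],[-64,100,70],[-66,140,70],[-68,155,70],[-68,155,70],[-68,155,70],[-68,155,70]],"turn":[0,0,0,0,0,0,0,0,0,0,0,0]}'
```

```text
start [520.2  79.2] [507.9  63.5]
2.2 [-12. -16.]
2.1 [-20. -22.]
2.0 [-27. -29.]
1.9 [-33. -36.]
1.8 [-39. -45.]
1.7 [-44. -54.]
1.6 [-48. -64.]
1.5 [-50. -73.]
1.4 [-52. -82.]
1.3 [-53. -92.]
1.2 [ -53. -101.]
1.1 [ -52. -111.]
1.0 [ -50. -121.]
0.9 [ -47. -130.]
0.8 [ -43. -140.]
0.7 [ -38. -149.]
0.6 [ -31. -157.]
0.5 [ -24. -165.]
0.4 [ -15. -172.]
0.3 [  -6. -178.]
0.2 [   4. -184.]
0.1 [  14. -188.]
-0.0 [  25. -190.]
-0.1 [  33. -192.]
time_s: 7.12
ee_pos: [0.5114, 0.0666, 0.1308]
ee_rot: [0.052, 3.14, -0.0]
wrist_force: [-0.8, 0.1, -0.3]
finger_gap: 0.0005
finger_force: 0.0
```

```bash
python3 -m jog '{"claw":[1,1,1,1,1,1],"translation":[[9,13,0],[9,13,-35],[9,13,-70],[9,13,-70],[9,13,-70],[9,13,-70]],"turn":[0,0,0,0,0,0]}'; python3 -m jog '{"claw":[1,1,1,1,1,1,1,1,1,1,1,1,1,1,1,1,1,1,1,1],"translation":[[-12,-16,0],[-20,-22,0],[-27,-29,0],[-33,-36,0],[-39,-45,0],[-44,-54,0],[-48,-64,0],[-50,-73,0],[-52,-82,0],[-53,-92,0],[-53,-101,0],[-52,-111,0],[-50,-121,0],[-47,-130,0],[-43,-140,0],[-38,-149,0],[-31,-157,0],[-24,-165,0],[-15,-172,0],[-15,-172,0]],"turn":[0,0,0,0,0,0,0,0,0,0,0,0,0,0,0,0,0,0,0,0]}'
```

```text
time_s: 7.62
ee_pos: [0.5208, 0.0796, 0.0616]
ee_rot: [0.054, 3.14, 0.0]
wrist_force: [0.9, -0.3, 0.2]
finger_gap: 0.0005
finger_force: 0.0
time_s: 9.28
ee_pos: [0.5074, -0.0937, 0.0612]
ee_rot: [0.053, 3.138, -0.002]
wrist_force: [-0.1, -0.0, 0.9]
finger_gap: 0.0002
finger_force: 0.0
```

```bash
python3 -m jog '{"claw":[1,1,1,1,1,1,1,1,1],"translation":[[5,-3,0],[10,-6,0],[15,-9,0],[20,-12,0],[25,-14,0],[30,-16,0],[34,-17,0],[37,-18,0],[37,-18,0]],"turn":[0,0,0,0,0,0,0,0,0]}'
python3 - <<'E'
from h import *
snap('scene','s1');P,p=cloud('s1')
cv2.imwrite('pics/s1c.png',cv2.resize(p[165:275,200:360,::-1],None,fx=5,fy=5,interpolation=cv2.INTER_CUBIC))
E
```

```text
time_s: 10.03
ee_pos: [0.5427, -0.1103, 0.0609]
ee_rot: [0.052, 3.14, -0.001]
wrist_force: [0.7, 1.0, -0.2]
finger_gap: 0.0004
finger_force: 0.0
```

View pics/s1c.png

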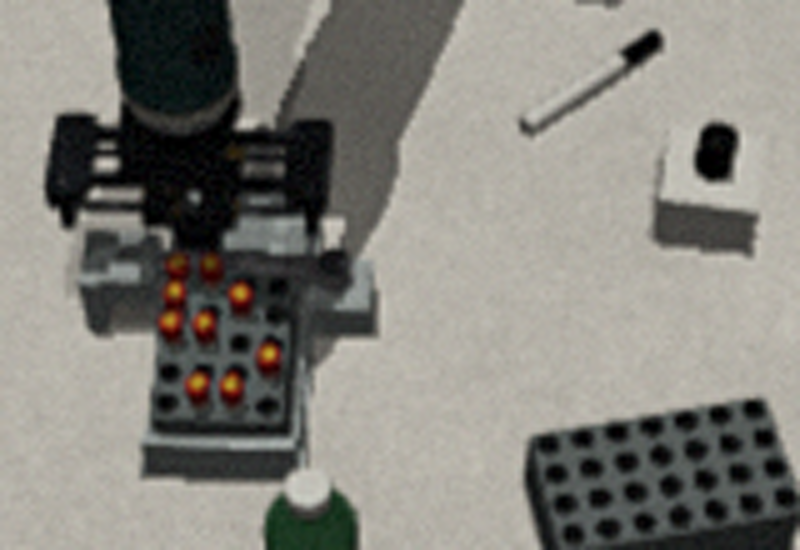

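The rack sits on the stop and the bar is nearly across, with its end at the catch (~(120,250)). I'll push slowly to the stop.

```bash
python3 -m jog '{"claw":[1,1,1,1],"translation":[[2,0,0],[4,0,0],[5,0,0],[5,0,0]],"turn":[0,0,0,0]}'; python3 -m jog '{"claw":[1,1,1,1],"translation":[[2,0,0],[3,0,0],[4,0,0],[4,0,0]],"turn":[0,0,0,0]}'
```

```text
time_s: 10.42
ee_pos: [0.5464, -0.1101, 0.0606]
ee_rot: [-0.052, -3.14, 0.0]
wrist_force: [-2.4, -0.5, 0.5]
finger_gap: 0.0002
finger_force: 1.0
time_s: 10.75
ee_pos: [0.5467, -0.1101, 0.0605]
ee_rot: [-0.051, -3.132, -0.0]
wrist_force: [-14.1, -1.7, 11.3]
finger_gap: 0.0004
finger_force: 6.8
```

```bash
python3 -m jog '{"claw":[1,1,0,0,0,0,0,0,0,0],"translation":[[-40,0,0],[-50,0,40],[-50,0,80],[-30,5,120],[10,15,160],[50,20,160],[50,20,160],[50,20,160],[50,20,160],[50,20,160]],"turn":[0,0,0,0,0,0,0,0,0,0]}'
python3 - <<'E'
from h import *
snap('wrist','w3'); P,p=cloud('w3'); cv2.imwrite('pics/w3c.png',cv2.resize(p[90:290,110:410,::-1],None,fx=2.6,fy=2.6,interpolation=cv2.INTER_CUBIC))
E
```

```text
time_s: 11.58
ee_pos: [0.5993, -0.0899, 0.2194]
ee_rot: [-0.052, -3.139, -0.001]
wrist_force: [-0.5, -0.0, -0.1]
finger_gap: 0.0515
finger_force: 0.0
```

View pics/w3c.png

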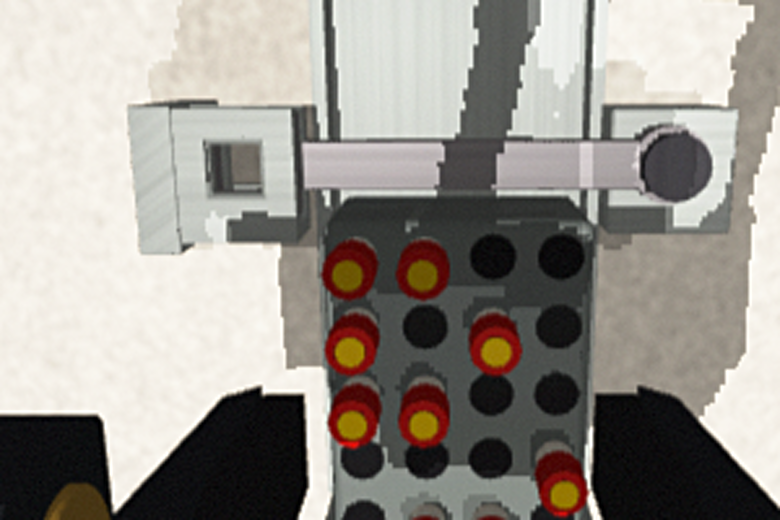

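The bar is closed flat between the catch plates, the rack is home, and the catch hole is centred at crop (233,169). Next, hover over the pin with the tool turned.

```bash
python3 - <<'E'
from h import *
f=np.load('pics/w3.npz');K=f['K'];T=f['T']
for c in[(233.5,168.5),(205,140),(262,198)]:
    u,v=110+c[0]/2.6,90+c[1]/2.6
    d=T[:3,:3]@np.array([(u-K[0,2])/K[0,0],(v-K[1,2])/K[1,1],1]);print(T[:3,3]+d*(.06-T[2,3])/d[2])
E
python3 -m jog '{"claw":[0,0,0,0,0,0,0,0,0,0,0,0,0,0,0],"translation":[[-122,342,-15],[-122,342,-15],[-122,342,-15],[-122,342,-15],[-122,342,-15],[-122,342,-15],[-122,342,-15],[-122,342,-15],[-122,342,-15],[-122,342,-15],[-122,342,-15],[-122,342,-15],[-122,342,-15],[-122,342,-15],[-122,342,-15]],"turn":[-90,-90,-90,-90,-90,-90,-90,-90,-90,-90,-90,-90,-90,-90,-90]}'
python3 - <<'E'
from h import *
snap('wrist','w4'); P,p=cloud('w4'); cv2.imwrite('pics/w4b.png',p[:,:,::-1])
Q=P.reshape(-1,3);m=(abs(Q[:,0]-.477)<.03)&(abs(Q[:,1]-.252)<.03)&(Q[:,2]>.08)&(Q[:,2]<.09);Q=Q[m]
(c,r)=cv2.minEnclosingCircle((Q[:,:2]*1000).astype(np.float32));print(len(Q),c,r,(Q[:,:2].max(0)+Q[:,:2].min(0))/2,Q.mean(0))
E
```

```text
[ 0.56172393 -0.15812189  0.06      ]
[ 0.55244887 -0.16626325  0.06      ]
[ 0.5714755  -0.14987407  0.06      ]
time_s: 12.88
ee_pos: [0.4777, 0.2512, 0.2049]
ee_rot: [-2.256, -2.186, 0.002]
wrist_force: [0.1, 0.1, -0.1]
finger_gap: 0.0885
finger_force: 0.0
1065 (477.39605712890625, 253.05465698242188) 14.01313591003418 [0.47778166 0.25300941] [0.47773935 0.25369574 0.08559585]
```

View pics/w4b.png

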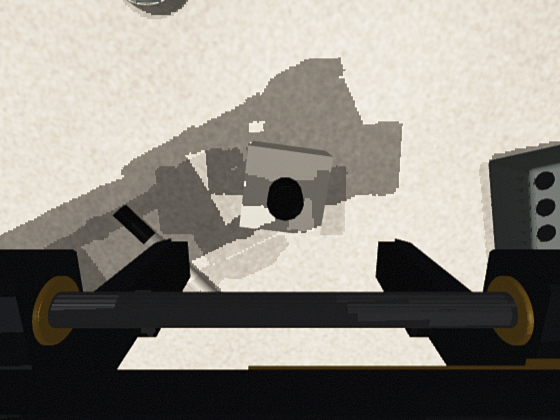

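The knob is centred at (285,199), under the open fingers, clear of the marker. Descend and grip.

```bash
python3 -m jog '{"claw":[0,0,0,0,0,0,0,1,1,1,1,1,1,1,1],"translation":[[0,1,-40],[0,1,-80],[0,1,-105],[0,1,-120],[0,1,-126],[0,1,-126],[0,1,-126],[0,1,-126],[0,1,-126],[0,1,-126],[0,1,-126],[0,1,-126],[0,1,-126],[0,1,-126],[0,1,-126]],"turn":[0,0,0,0,0,0,0,0,0,0,0,0,0,0,0]}'
```

```text
time_s: 14.18
ee_pos: [0.4787, 0.2529, 0.0797]
ee_rot: [-2.258, -2.184, 0.0]
wrist_force: [-0.6, -0.6, 0.3]
finger_gap: 0.0371
finger_force: 0.0
```

```bash
python3 -m jog '{"claw":[1,1,1,1,1],"translation":[[0,0,0],[0,0,0],[0,0,0],[0,0,0],[0,0,0]],"turn":[0,0,0,0,0]}'
```

```text
time_s: 14.6
ee_pos: [0.4787, 0.253, 0.0797]
ee_rot: [-2.258, -2.184, 0.0]
wrist_force: [0.6, -0.4, 0.8]
finger_gap: 0.0268
finger_force: 30.0
```

```bash
python3 -m jog '{"claw":[1,1,1,1,1,1,1,1,1,1,1,1,1,1,1,1,1,1,1,1],"translation":[[0,0,15],[0,0,35],[0,0,60],[0,0,85],[0,0,110],[5,-30,110],[12,-65,110],[20,-105,110],[28,-145,110],[36,-185,110],[44,-225,110],[52,-265,110],[60,-305,110],[68,-345,110],[76,-375,110],[82,-395,110],[83,-406,110],[83,-410,110],[83,-410,110],[83,-410,110]],"turn":[0,0,0,0,0,0,0,0,0,0,0,0,0,0,0,0,0,0,0,0]}'
python3 - <<'E'
from h import *
snap('wrist','w5'); P,p=cloud('w5'); cv2.imwrite('pics/w5b.png',cv2.resize(p[:,:,::-1],(800,600),interpolation=cv2.INTER_CUBIC))
E
```

```text
time_s: 16.27
ee_pos: [0.5612, -0.156, 0.1894]
ee_rot: [-2.257, -2.184, 0.0]
wrist_force: [-0.5, 0.1, -0.8]
finger_gap: 0.027
finger_force: 30.0
```

View pics/w5b.png

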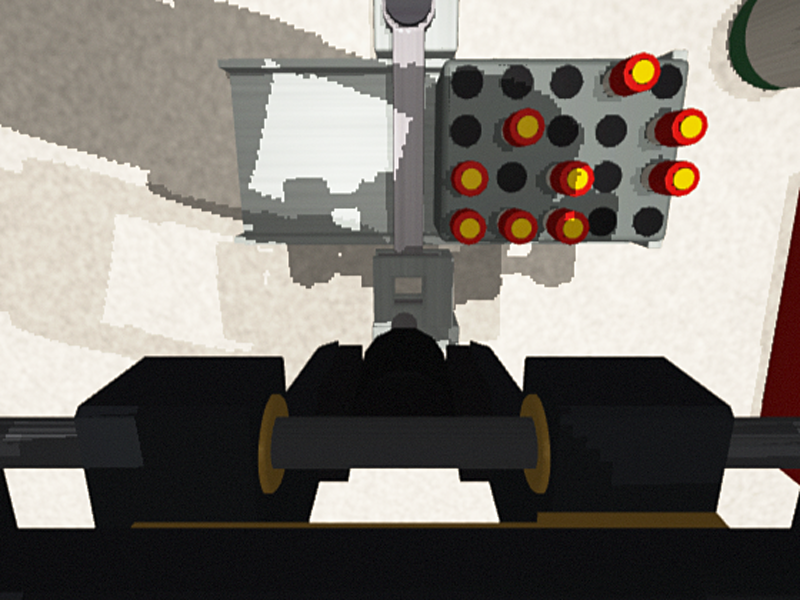

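The pin is held upright, foot at about (404,320), and the catch hole is just beyond at about (408,287). Enlarging to compare them.

Run:
```python
from h import *
P,p=cloud('w5')
cv2.imwrite('pics/w5c.png',cv2.resize(p[165:255,240:340,::-1],None,fx=6,fy=6,interpolation=cv2.INTER_CUBIC))
```

```text
(no output)
```

View pics/w5c.png

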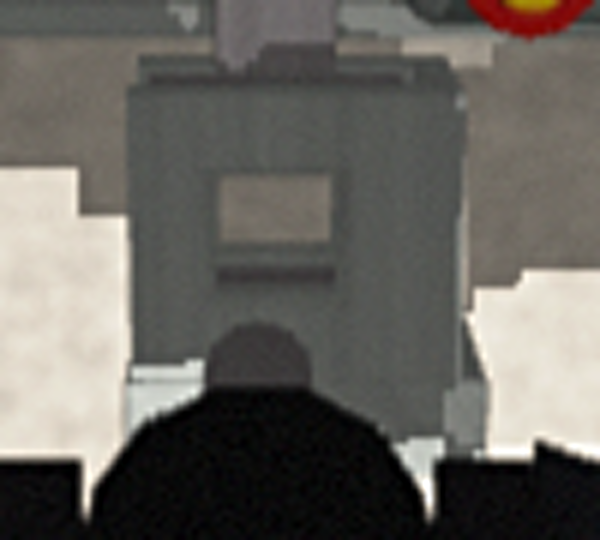

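Run:
```python
from h import *
P,p=cloud('w5');f=np.load('pics/w5.npz');K=f['K'];T=f['T']
def ray(cu,cv_,z):
    u,v=240+cu/6-.4,165+cv_/6-.4
    d=T[:3,:3]@np.array([(u-K[0,2])/K[0,0],(v-K[1,2])/K[1,1],1]);return (T[:3,3]+d*(z-T[2,3])/d[2]).round(4)
print('hole',ray(279,229,.06),ray(212,170,.06),ray(347,287,.06))
print('catch edges',ray(130,90,.06),ray(463,90,.06))
for v in(320,350,380):
    q=P[int(165+v/6),240+258//6];print('foot',v,q.round(4),ray(205,v,q[2]),ray(258,v,q[2]),ray(313,v,q[2]))
print('knob',[P[int(165+480/6),240+i//6].round(4) for i in(110,258,400)], ray(92,500,.13),ray(428,500,.13))
print(T.round(3))
```

```text
hole [ 0.5622 -0.1567  0.06  ] [ 0.554  -0.1487  0.06  ] [ 0.5708 -0.1647  0.06  ]
catch edges [ 0.5441 -0.138   0.06  ] [ 0.586  -0.1394  0.06  ]
foot 320 [ 0.5595 -0.1686  0.0607] [ 0.5523 -0.1683  0.0607] [ 0.5591 -0.1686  0.0607] [ 0.5662 -0.1688  0.0607]
foot 350 [ 0.5601 -0.1509  0.1274] [ 0.5548 -0.1507  0.1274] [ 0.5598 -0.1509  0.1274] [ 0.5651 -0.1511  0.1274]
foot 380 [ 0.5601 -0.1506  0.137 ] [ 0.5551 -0.1504  0.137 ] [ 0.5598 -0.1506  0.137 ] [ 0.5648 -0.1508  0.137 ]
knob [array([ 0.5489, -0.1475,  0.1684]), array([ 0.5603, -0.1425,  0.182 ]), array([ 0.5705, -0.1479,  0.1693])] [ 0.5435 -0.1646  0.13  ] [ 0.5756 -0.1656  0.13  ]
[[ 0.999 -0.033 -0.01   0.562]
 [-0.035 -0.966 -0.256 -0.091]
 [-0.001  0.256 -0.967  0.31 ]
 [ 0.     0.     0.     1.   ]]
```

Shank versus hole in the same image: shift about +2 in x and −0.8 in y. Then descend slowly.

```bash
python3 -m jog '{"claw":[1,1,1,1,1,1,1,1,1,1],"translation":[[2,-0.8,-10],[2,-0.8,-28],[2,-0.8,-42],[2,-0.8,-50],[2,-0.8,-54],[2,-0.8,-58],[2,-0.8,-62],[2,-0.8,-66],[2,-0.8,-70],[2,-0.8,-70]],"turn":[0,0,0,0,0,0,0,0,0,0]}'
```

```text
time_s: 17.15
ee_pos: [0.5635, -0.1578, 0.1192]
ee_rot: [-2.258, -2.184, 0.001]
wrist_force: [-0.3, 0.6, -0.6]
finger_gap: 0.0275
finger_force: 30.0
```

```bash
python3 -m jog '{"claw":[1,1,1,1,1,1,1,1],"translation":[[0,0,-4],[0,0,-9],[0,0,-14],[0,0,-19],[0,0,-23],[0,0,-26],[0,0,-28],[0,0,-28]],"turn":[0,0,0,0,0,0,0,0]}'
```

```text
time_s: 17.82
ee_pos: [0.5633, -0.1577, 0.091]
ee_rot: [-2.257, -2.183, 0.001]
wrist_force: [-0.1, 0.2, -0.7]
finger_gap: 0.0276
finger_force: 30.0
```

```bash
python3 -m jog '{"claw":[1,1,1,1],"translation":[[0,0,-1],[0,0,-2],[0,0,-2.5],[0,0,-2.5]],"turn":[0,0,0,0]}'
```

```text
time_s: 18.15
ee_pos: [0.564, -0.1579, 0.0897]
ee_rot: [2.258, 2.184, 0.0]
wrist_force: [-0.7, 0.8, 2.2]
finger_gap: 0.0273
finger_force: 30.0
```

It's seated at the expected height (89.7 mm, contact felt). Release, rise and check.

```bash
python3 -m jog '{"claw":[0.4,0.4,0.4,0.4,0.4,0.4,0.4,0.4,0.4,0.4,0.4,0.4,0.4],"translation":[[0,0,1],[0,0,1],[0,0,1],[0,0,1],[0,0,1],[0,0,10],[0,0,30],[0,0,70],[0,0,110],[0,-15,140],[0,-30,140],[0,-30,140],[0,-30,140]],"turn":[0,0,0,0,0,0,0,0,0,0,0,0,0]}'
python3 - <<'E'
from h import *
snap('wrist','w6'); P,p=cloud('w6'); cv2.imwrite('pics/w6c.png',cv2.resize(p[:300,80:480,::-1],None,fx=2,fy=2,interpolation=cv2.INTER_CUBIC))
Q=P.reshape(-1,3);m=(abs(Q[:,0]-.562)<.03)&(abs(Q[:,1]+.158)<.03)&(Q[:,2]>.08)&(Q[:,2]<.12);Q=Q[m]
print(len(Q),np.median(Q,0).round(4))
E
```

```text
time_s: 19.23
ee_pos: [0.5635, -0.1883, 0.2296]
ee_rot: [2.259, 2.182, 0.001]
wrist_force: [-0.1, -0.5, -0.4]
finger_gap: 0.053
finger_force: 0.0
1053 [ 0.5625 -0.1572  0.0957]
```

View pics/w6c.png

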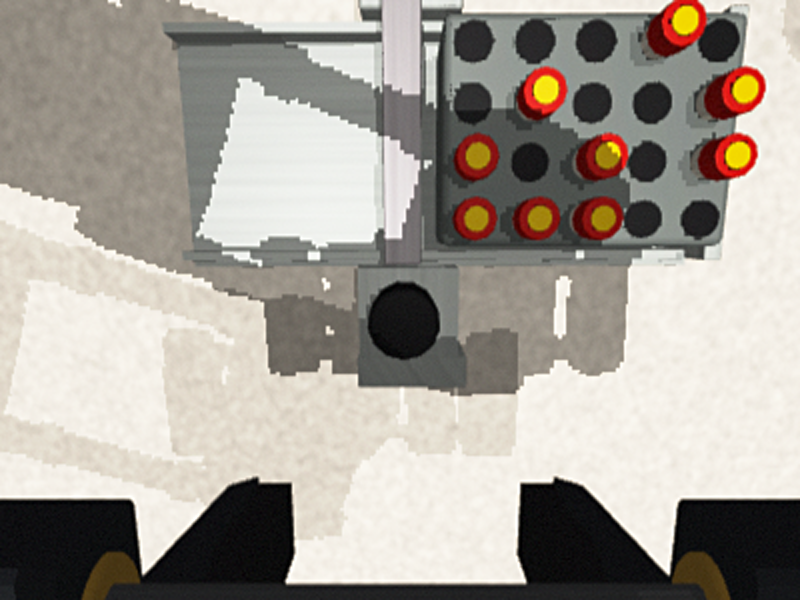

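The knob sits at (404,320), flat on the catch with its top at 96 mm. The bar is closed, the rack is home and the gripper is clear. Handing in.

```bash
python3 -c "
from station import robot
print(robot.finish_job())"
```

```text
the job is handed in; nothing more can be done
None
```

The job is handed in at about 19 s: the rack is home on the back stop, the bar is closed in the catch, and the pin is fully down with its knob on the catch.

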